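# Tap a mortar prism on the resonance rig

### The job

Gently lay the whole mortar prism that lies on the board left of the resonance rig level in the rig's two blue saddles, centred so that both ends overhang equally, and let go of it. Then turn the tapper's black knob counter-clockwise (seen from above) fully to its stop and release it, so that it springs home by itself and its little hammer taps the prism. Leave everything else where it is.

Things in the scene. Friction and masses are not known exactly. Their poses are not given: they have to be found in the camera images.
- prism: the whole prism: grey hardened mortar, 40 x 160 x 40 mm, about 0.56 kg, lying singly on the pale board (6 mm above the worktop) left of the rig; not the half prism, the cubes or the stack at the back. Origin: centre of its underside as it lies at the start; its long axis is y, z is up
- prism_center (a point): middle of the prism, 20 mm above its origin
- rig: resonance rig, fixed: aluminium base plate 134 x 260 mm, its top 16 mm above the worktop. Origin at worktop level below the middle between the two blue saddles; rig y runs along the laid prism towards the tapper, rig x to the side on which the hammer stands, z up. A microphone stands at rig x = -31 to -70, y = -62 mm, up to 86 mm high
- saddle_mid (a point): midway between the saddles, level with the notch floors, 55 mm above the worktop; a laid prism has its middle 20 mm above it and its y along rig y (either way round). Saddles at rig y = -44 and +44 mm, each 12 mm thick (76 mm gap for fingers); notches 44 mm wide at the floor, straight for 10 mm, then flaring to about 60 mm at their top, 30 mm above the floor; 86 mm wide outside
- knob_grip (a point): on the vertical axis of the tapper knob at mid height of its grip, 120 mm above the worktop: round fluted black knob, 45 mm diameter, from 14 mm below to 17 mm above this point, at rig x = +46, y = +138 mm
- tapper_knob (a joint): angle of the tapper knob in rad: 0 = home (spring-loaded), grows counter-clockwise seen from above, 1.05 = stop; the spring pulls it back with about 0.16 N m at the stop
- specimen_d: half prism of grey mortar, 40 x 80 x 40 mm, a bystander left of or behind the prism; origin at the centre of its underside, long axis y
- cube_1: grey mortar cube, 50 mm, a bystander left of or behind the prism; origin at the centre of its underside
- mallet_b: black-headed mallet with dark wooden handle, 90 x 238 x 47 mm, a bystander lying behind the rig; long axis y
- tapper_hammer: brass and steel hammer on a leaf spring under the knob, 66 to 83 mm above the worktop; origin 12 mm from the knob axis; at home it points along rig -y, its head 74 mm from the axis beside the prism's end, 4 mm clear of a laid prism; it swings out to rig +x as the knob is turned

How it is judged:
By the outcome, as a careful person would: the job done as asked, in the order asked, and still so for the second after the job is handed in, with the robot touching nothing.
It also fails if it takes over 45 s, if anything falls off the work surface, if the arm or the gripper's body presses on something with over 40 N, if the wrist force passes 120 N, or if a joint passes its speed limit or range.

### The arm

A 6-joint arm with a two-finger parallel gripper is mounted at the origin on a cart in front of the work surface, level with it; the furniture and walls round the work are solid. World frame = base frame: x ahead of the robot, y to its left, z up, the work surface at z = 0. Lengths are in m, angles in rad, forces in N, time in s.
With the tool pointing down it reaches from about 0.425 to 0.95 m from the base axis. Payload 3.5 kg.
Tool frame: the origin (TCP) lies between the finger pads; the fingertips stand 19 mm ahead of it and the grasp point (between the pads) is the TCP; z points along the fingers, y is the line along which they close (so a half turn about z gives the same grasp; the last joint's range is limited). The gripper opens to 85 mm and grips with 20 to 120 N. Pads are 22 mm wide; open, the fingers measure 114 mm over their backs; the gripper's body (76 mm by 85 mm) begins 54 mm behind the grasp point. The pads swing forward as they close: fully open they stand 13 mm farther back than shut.
Start: joints at [1.014, 0.286, 1.577, -0, 1.279, -0.15], TCP at [0.267, 0.62, 0.25] pointing down, gripper open.
Joint ranges: [-2.77, 2.77], [-0.9, 2.22], [0.21, 2.48], [-1.53, 4.67], [0.24, 2.81], [-2.84, 2.84]. Speed limits (rad/s): [2.79, 2.79, 3.14, 3.14, 3.14, 3.14].

### API

Orientations are given as a unit quaternion [x, y, z, w].
In Python, from plant import monitor, eyes, ctrl gives the robot as it stands.
- The arm moves only by the shell command python3 -m handwheel 'ROWS' [FORCE]. ROWS is JSON, a list of rows, each a list of 7 numbers: the shift along the tool's x, y, z in units of 40 cm (1.0 is 40 cm), then the turn, a rotation vector about the tool's x, y, z in units of pi rad (1.0 is pi rad), then the opening, from -1 (shut) to 1 (fully open). A call has 1 to 12 rows; each row is the pose to reach, as a shift and turn from the pose commanded when the call began, along the tool's axes at that moment, turning the shorter way round; what a row does not reach only later rows make up. A row lasts 1/8 s, in which the tool goes at most 62.5 mm and 10.7 degrees, less where a joint would pass 70% of its speed; a pose out of reach is approached as far as the arm can. A call with a number of a shift or a turn outside -1 to 1 is refused whole. A call with a gripper value outside its range is refused whole. The fingers move at their own pace and stop on an object; FORCE is the grip in N (left out, the last holds). Time passes only in rows, so rows that repeat a pose let the fingers close. It gives the time, the measured TCP pose, the force, the opening and the grip force at its end, in the units of the state.
- monitor.get_state(): the state, without advancing time (a new reading comes with each control period).
- eyes.read_camera(name): name is "side" or "top"; returns the picture (384x512x3 uint8, red, green, blue); there is no depth.
- eyes.camera_params(name): a dict with "K" (3x3 intrinsics, pixels), "k1" (the pictures are not rectified: a ray, as slopes to the right and down, at radius r is drawn at 1 + k1 r^2 times it, then the intrinsics apply), "R" (3x3) and "t" (3): a world point X has camera coordinates R X + t. Camera axes: x right, y down, z forward; pixel columns grow to the right and rows downward; lengths in m; the calibration is good to about 2 mm. A picture is of the moment at which its call begins. camera_params takes no time and is no camera call.
- ctrl.sign_off(): hands the job in; it is judged then, once.
The state is a dict: "time": time; "qpos": joint angles; "dq": joint speeds; "joint_efforts": joint torques, N m; "eef_pos": TCP position; "tcp_rot": TCP orientation; "contact_force": force on the tool from outside, world axes, zero at the start; "wrist_torque": the same for the moment, N m; "opening": opening from 0.0 (shut) to 1.0 (fully open); "finger_force": force on a finger pad.
Only numpy, scipy, OpenCV 4.12 (cv2) and the standard library are available. Lean on these libraries where they do the work, as an engineer would, in place of code of your own. Each camera call takes 0.05 s, during which the arm holds its last target. There are 200 camera calls.

## Working session

There is one attempt and no reset: what is moved stays moved. The work goes in short steps, Python scripts to look and compute and a shell command to move; the robot and the scene stay as the last step left them, time stands still between calls to the robot, and variables do not carry over. Pictures are saved under pics/ and viewed, at most 10 in all, crops included, and the job is handed in when it is done.

```bash
mkdir -p pics; ls
python3 - <<'E'
from plant import monitor, eyes, ctrl
import cv2
for n in("top","side"):
    cv2.imwrite(f"pics/{n}0.png",cv2.cvtColor(eyes.read_camera(n),cv2.COLOR_RGB2BGR)); print(eyes.camera_params(n))
print(monitor.get_state())
E
```

```text
pics
{'K': array([[354.50844806,   0.        , 263.18291108],
       [  0.        , 354.50844806, 195.19977933],
       [  0.        ,   0.        ,   1.        ]]), 'k1': -0.04110958685820606, 'R': array([[ 0.02641451, -0.9992733 ,  0.02748008],
       [-0.98905642, -0.03011631, -0.1444313 ],
       [ 0.14515394, -0.02336427, -0.98913318]]), 't': array([0.15767226, 0.70493586, 0.86776852])}
{'K': array([[446.52264837,   0.        , 254.69824017],
       [  0.        , 446.52264837, 183.35465031],
       [  0.        ,   0.        ,   1.        ]]), 'k1': -0.10724928609458954, 'R': array([[ 0.96724049, -0.25370851,  0.00882179],
       [-0.0791684 , -0.33447515, -0.93907334],
       [ 0.24120157,  0.90761135, -0.34360361]]), 't': array([-0.6010058 ,  0.21717222,  0.72311274])}
{'time': 0.1, 'qpos': array([ 1.01400044e+00,  2.87107799e-01,  1.57806763e+00,  2.69479618e-05,
        1.27862055e+00, -1.50007875e-01]), 'dq': array([-0.00043504, -0.00226811, -0.0036421 ,  0.00170108, -0.00104892,
        0.00079596]), 'joint_efforts': array([ 1.69904637e-03, -4.07291973e+01, -2.93700778e+01, -5.04794320e-05,
        3.34915094e-03,  1.21601963e-05]), 'eef_pos': array([0.26673795, 0.6194384 , 0.24904493]), 'tcp_rot': array([ 2.01998225e-01,  9.79385268e-01, -1.02911877e-03, -3.93378347e-04]), 'contact_force': array([-0.1402879 , -0.20911338, -0.85096747]), 'wrist_torque': array([-0.07202229, -0.02450473,  0.06169661]), 'finger_force': 0.0, 'opening': 1.0042334290725732}
```

View pics/top0.png

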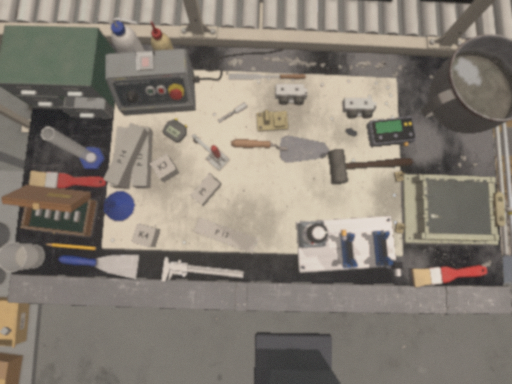

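View pics/side0.png

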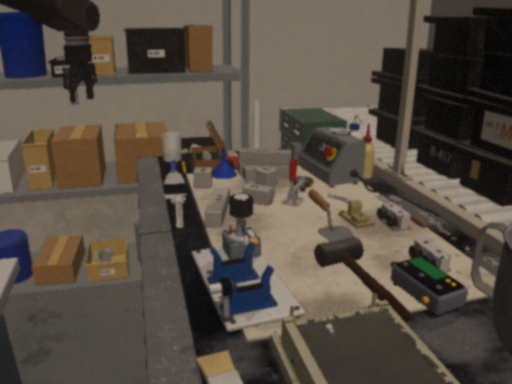

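Top view: the prism lies at about (222,232), rig at (347,243) with the knob at (316,232), half prism at (207,190). I'll zoom in for precision.

```bash
cat > h.py <<'E'
from plant import monitor, eyes, ctrl
import cv2, numpy as np
def P(n):
    p=eyes.camera_params(n); return p
def proj(n,X):
    p=P(n); c=np.atleast_2d(X)@p['R'].T+p['t']; s=c[:,:2]/c[:,2:]
    s=s*(1+p['k1']*(s**2).sum(1,keepdims=True)); return s@p['K'][:2,:2].T+p['K'][:2,2]
def ray(n,uv,z):
    p=P(n); uv=np.atleast_2d(np.array(uv,float))
    s=cv2.undistortPoints(uv[:,None],p['K'],np.array([p['k1'],0,0,0.]))[:,0]
    d=np.c_[s,np.ones(len(s))]@p['R']; o=-p['R'].T@p['t']
    return o+d*((z-o[2])/d[:,2])[:,None]
def grab(n,f):
    a=np.mean([eyes.read_camera(n).astype(float) for _ in range(2)],0).astype(np.uint8); a=cv2.cvtColor(a,cv2.COLOR_RGB2BGR); cv2.imwrite(f,a); return a
def crop(f,o,x0,y0,w,h,k):
    a=cv2.imread(f)[y0:y0+h,x0:x0+w]; cv2.imwrite(o,cv2.resize(a,None,fx=k,fy=k,interpolation=cv2.INTER_CUBIC))
E
python3 -c "
from h import *
crop('pics/top0.png','pics/t1.png',185,180,130,100,6)
crop('pics/top0.png','pics/t2.png',285,200,130,100,6)
print(ray('top',[[222,232],[347,243]],.04),-P('top')['R'].T@P('top')['t'])
"
```

```text
[[ 0.60283451  0.28061982  0.04      ]
 [ 0.58322498 -0.04258252  0.04      ]] [0.56709648 0.19906252 0.95582059]
```

View pics/t1.png

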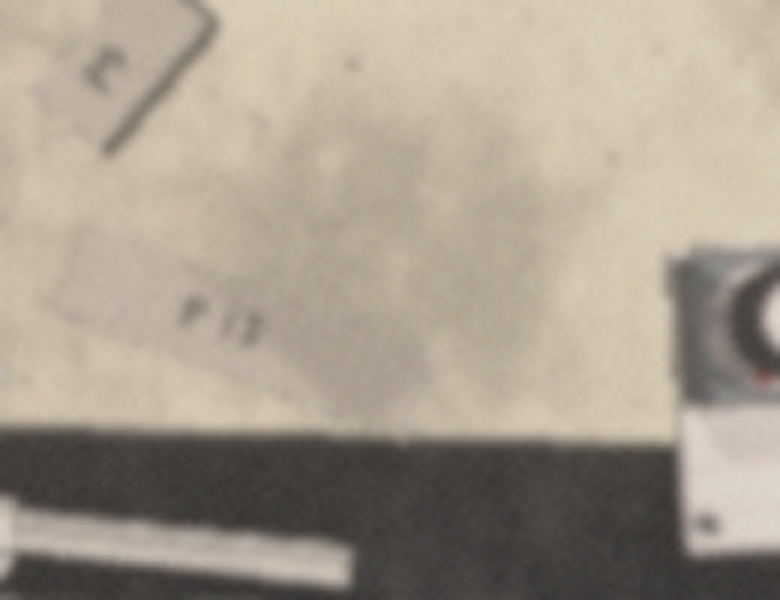

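View pics/t2.png

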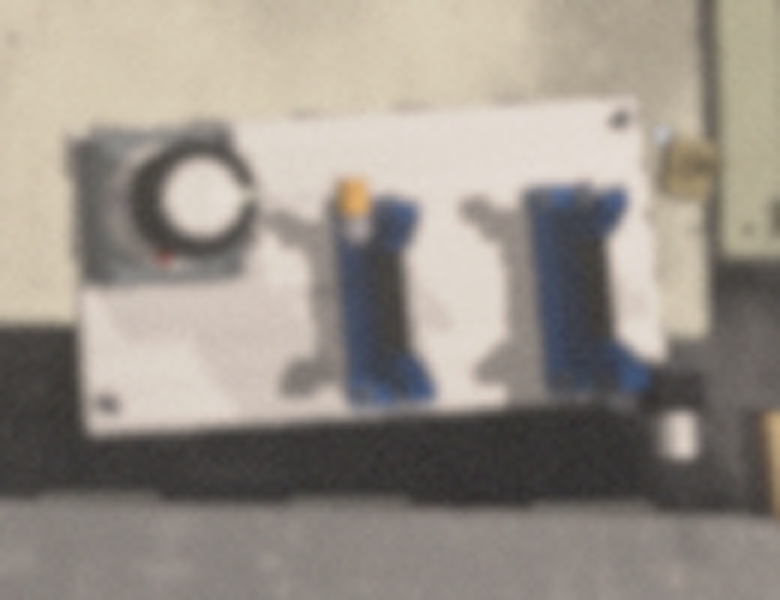

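Crop: prism left end at crop (75,230)/(50,300), its right end (~(430,345)/(375,410)) merges with a stain; knob centre (200,200), saddle horns (416,198),(436,395),(627,188),(650,388), plate corners (637,97),(88,437).

```bash
cat > fit.py <<'E'
from h import *
from scipy.optimize import least_squares
def u(pts,x0,y0,k): return (np.array(pts,float)+.5)/k-.5+[x0,y0]
def T(p,L):
    c,s=np.cos(p[2]),np.sin(p[2]); L=np.atleast_2d(L)
    return np.c_[p[0]+c*L[:,0]-s*L[:,1],p[1]+s*L[:,0]+c*L[:,1],L[:,2]]
def box(x0,x1,y0,y1,z0,z1):
    return np.array([[x,y,z] for z in(z0,z1) for x,y in((x0,y0),(x1,y0),(x1,y1),(x0,y1))])/1000
def drawbox(im,n,p,b,f,col):
    q=np.round(f(proj(n,T(p,b)))).astype(int)
    for i,j in [(4,5),(5,6),(6,7),(7,4),(0,1),(1,2),(2,3),(3,0),(0,4),(1,5),(2,6),(3,7)]: cv2.line(im,tuple(q[i].tolist()),tuple(q[j].tolist()),col,1)
RL=np.array([[46,138,137],[43,38,85],[-43,38,85],[43,-50,85],[-43,-50,85]])/1e3
rp=u([[200,200],[416,196],[436,400],[627,187],[650,390]],285,200,6)
r=least_squares(lambda p:(proj('top',T(p,RL))-rp).ravel(),[.58,-.06,0]).x
PL=np.array([[20,80,46],[-20,80,46],[20,-80,46],[-20,-80,46]])/1e3
pp=u([[75,230],[50,300],[435,345],[378,410]],185,180,6)
p=least_squares(lambda q:(proj('top',T(q,PL))-pp).ravel(),[.6,.28,-.2]).x
E
cat > f1.py <<'E'
from fit import *
print('rig',r,np.round(proj('top',T(r,RL))-rp,1).tolist()); print('prism',p,np.round(proj('top',T(p,PL))-pp,1).tolist())
print(ray('top',u([[637,97],[88,437]],285,200,6),.016)-[r[0],r[1],0])
out=[]
for n,f,x0,y0,w,h,k in(('side','pics/side0.png',175,180,130,150,4),):
    a=cv2.imread(f)[y0:y0+h,x0:x0+w]; a=cv2.resize(a,None,fx=k,fy=k,interpolation=cv2.INTER_CUBIC)
    g=lambda q:(q-[x0,y0]+.5)*k-.5
    drawbox(a,n,p,box(-20,20,-80,80,6,46),g,(0,255,255))
    for y in(-44,44): drawbox(a,n,r,box(-43,43,y-6,y+6,16,85),g,(0,0,255))
    drawbox(a,n,r,box(46-22,46+22,138-22,138+22,106,137),g,(0,255,0))
    cv2.imwrite('pics/ov1.png',a)
E
python3 f1.py
```

```text
rig [ 0.57013137 -0.09042106  0.08743883] [[-0.1, -0.4], [0.3, -0.2], [0.2, 1.1], [-0.1, -0.9], [-0.3, 0.3]]
prism [ 0.60000565  0.27592642 -0.29710539] [[-0.4, -2.3], [-1.6, 0.9], [-1.3, -1.4], [3.2, 2.8]]
[[ 0.08932821 -0.07850212  0.016     ]
 [-0.06591155  0.16774558  0.016     ]]
```

View pics/ov1.png

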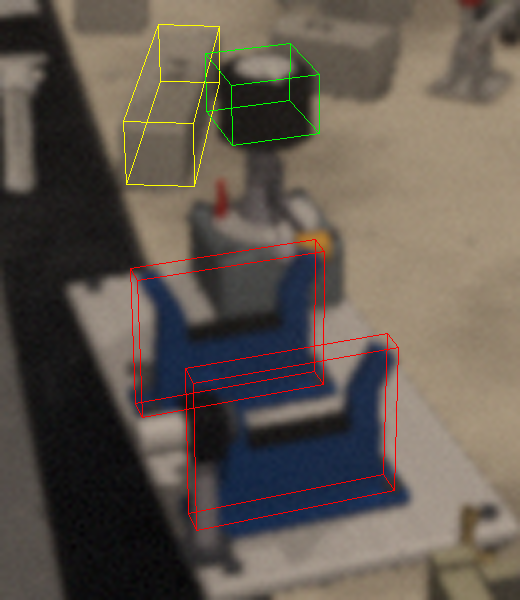

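Rig fit is close (knob matches; saddles off by ≲2 px); prism fit is poor. I'll make an averaged, contrast-enhanced composite.

```bash
cat > f2.py <<'E'
from fit import *
A={n:np.mean([eyes.read_camera(n).astype(np.float32) for _ in range(6)],0)[...,::-1] for n in('top','side')}
np.savez('avg.npz',**A)
def pan(n,x0,y0,w,h,st):
    a=A[n][y0:y0+h,x0:x0+w]; lo,hi=st if st else np.percentile(a,[1,99]); a=np.clip((a-lo)/(hi-lo)*255,0,255).astype(np.uint8)
    return cv2.resize(a,(400,300),interpolation=cv2.INTER_CUBIC)
a=A['top'][213:250,190:255]; b=A['side'][185:225,205:230]
o=np.vstack([np.hstack([pan('top',185,205,80,60,np.percentile(a,[12,99])),pan('side',190,178,56,42,None)]),
 np.hstack([pan('top',335,215,64,48,None),pan('side',205,235,80,60,None)])])
cv2.imwrite('pics/c1.png',o)
E
python3 f2.py
```

```text
Traceback (most recent call last):
  File "f2.py", line 8, in <module>
    o=np.vstack([np.hstack([pan('top',185,205,80,60,np.percentile(a,[12,99])),pan('side',190,178,56,42,None)]),
                            ~~~^^^^^^^^^^^^^^^^^^^^^^^^^^^^^^^^^^^^^^^^^^^^^^
  File "f2.py", line 5, in pan
    a=A[n][y0:y0+h,x0:x0+w]; lo,hi=st if st else np.percentile(a,[1,99]); a=np.clip((a-lo)/(hi-lo)*255,0,255).astype(np.uint8)
                                         ^^
ValueError: The truth value of an array with more than one element is ambiguous. Use a.any() or a.all()
```

```bash
sed -i 's/st if st else/st if st is not None else/; s/^A={.*/A=dict(np.load("avg.npz"))/; /^np.savez/d' f2.py; python3 f2.py
```

```text
(no output)
```

View pics/c1.png

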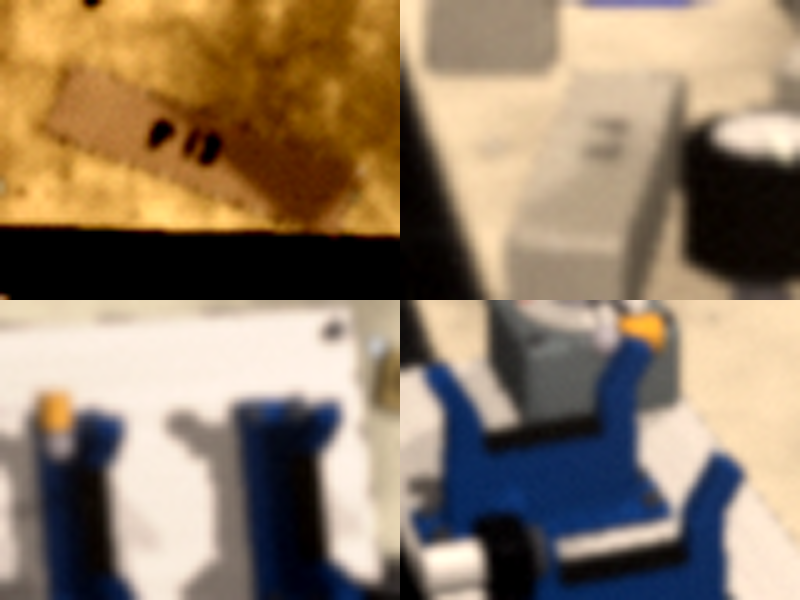

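Enhanced composite: prism corners clear in top panel (70,65),(45,125),(362,172),(320,229) and side panel (575,72),(685,75),(628,240),(512,232); pads in the side panel span (485..602,432) and (558..688,560).

```bash
cat > f3.py <<'E'
from fit import *
pt=u([[70,65],[45,125],[362,172],[320,229]],185,205,5)
ps=u([[175,72],[285,75],[228,240],[112,232]],190,178,400/56)
PS=np.array([[-20,80,46],[20,80,46],[20,-80,46],[-20,-80,46]])/1e3
res=lambda q:np.r_[(proj('top',T(q,PL))-pt).ravel(),(proj('side',T(q,PS))-ps).ravel()]
q=least_squares(res,p,loss='soft_l1').x
print('prism',q,np.round(res(q),1))
q2=least_squares(lambda q:res(q)[:8],p).x;q3=least_squares(lambda q:res(q)[8:],p).x;print(q2,q3)
K=u([[85,139],[202,122],[158,267],[290,249]],205,235,5)
KL=np.array([[-22,44,55],[22,44,55],[-22,-44,55],[22,-44,55]])/1e3
ks=u([[264,82+14]],175,180,4)  # knob mid
res2=lambda s:np.r_[(proj('top',T(s,RL))-rp).ravel(),(proj('side',T(s,KL))-K).ravel(),(proj('side',T(s,[[.046,.138,.1215]]))-ks).ravel()]
s=least_squares(res2,r,loss='soft_l1').x
print('rig',s,np.round(res2(s),1)); print(np.round(res2(r)[10:],1))
np.savez('poses.npz',prism=q,rig=s)
A=np.load('avg.npz')
def pan(n,x0,y0,w,h):
    k=400/w; a=cv2.resize(np.clip(A[n][y0:y0+h,x0:x0+w]*1.2,0,255).astype(np.uint8),(400,300),interpolation=cv2.INTER_CUBIC)
    g=lambda v:(v-[x0,y0]+.5)*k-.5
    drawbox(a,n,q,box(-20,20,-80,80,6,46),g,(0,255,255))
    for y in(-44,44): drawbox(a,n,s,box(-22,22,y-6,y+6,55,85),g,(0,0,255))
    drawbox(a,n,s,box(-70,64,-90,170,16,16),g,(0,255,0))
    t=np.linspace(0,6.3,40); c=np.c_[46+22.5*np.cos(t),138+22.5*np.sin(t),137+0*t]/1e3
    cv2.polylines(a,[np.round(g(proj(n,T(s,c)))).astype(int)],True,(0,255,0))
    return a
cv2.imwrite('pics/c2.png',np.vstack([np.hstack([pan('top',185,205,80,60),pan('side',190,178,56,42)]),np.hstack([pan('top',295,215,100,75),pan('side',195,195,120,90)])]))
E
python3 f3.py
```

```text
prism [ 0.59824971  0.27221695 -0.3173848 ] [-0.1 -1.8 -0.8  0.9  0.2 -1.9  3.3  1.6  0.3 -1.4  0.  -1.4  0.1 -0.1
 -0.9  0.4]
[ 0.59747116  0.27385073 -0.33371742] [ 0.59794624  0.26905491 -0.30945303]
rig [ 0.5717293  -0.09204323  0.09281208] [ 0.5 -0.7  0.8 -0.7  1.   0.5  0.4 -1.6  0.5 -0.4 -0.6 -0.7 -0.6 -1.3
 -0.  -0.2 -0.8 -1.5 -0.  -0.5]
[-1.6 -1.1 -1.5 -1.7 -1.4 -0.6 -2.2 -1.8 -0.6 -0.8]
```

View pics/c2.png

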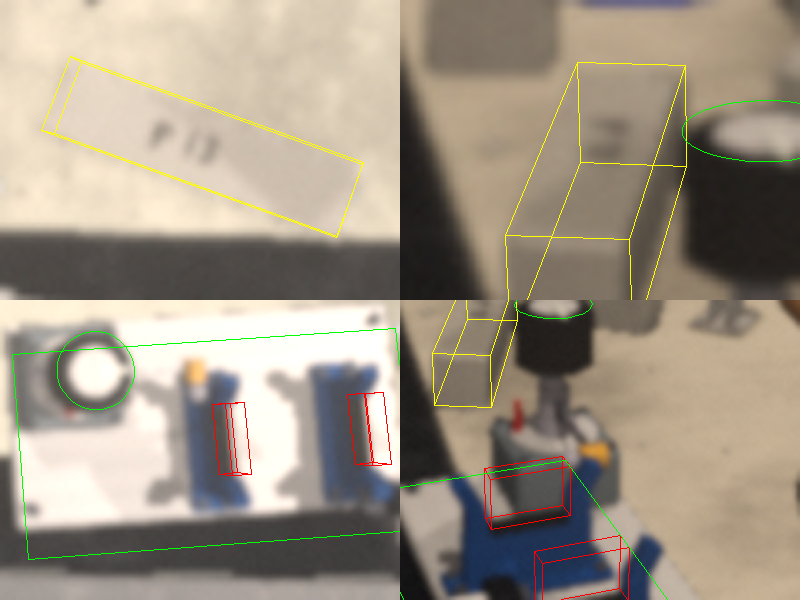

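Poses are consistent within ~1.5 px between views. Writing the move helper and heading to above the prism.

```bash
cat > mv.py <<'E'
import sys; from h import *
from scipy.spatial.transform import Rotation as Rt
def plan(pos,yaw):  # yaw of tool y axis, tool down
    s=monitor.get_state(); R0=Rt.from_quat(s['tcp_rot'])
    y=np.array([np.cos(yaw),np.sin(yaw),0]); z=np.array([0,0,-1.]); x=np.cross(y,z)
    d=R0.inv().apply(np.array(pos)-s['eef_pos'])/.4
    r=(R0.inv()*Rt.from_matrix(np.c_[x,y,z])).as_rotvec()/np.pi
    print('t',round(s['time'],2),'row',np.round(d,4).tolist(),np.round(r,4).tolist(),'F',np.round(s['contact_force'],1),'q6',round(s['qpos'][5],2))
E
python3 -c "
from mv import *
q=np.load('poses.npz'); p=q['prism']; r=q['rig']; plan([p[0],p[1],.16],p[2]); print(p,r)"
```

```text
t 0.7 row [-1.1043, -0.4707, 0.2259] [0.0, -0.0, 0.4715] F [-0.   0.5  0.1] q6 -0.15
[ 0.59824971  0.27221695 -0.3173848 ] [ 0.5717293  -0.09204323  0.09281208]
```

```bash
python3 -m handwheel '[[-0.9,-0.38,0.1,0,0,0.47,1],[-0.9,-0.38,0.1,0,0,0.47,1],[-0.9,-0.38,0.1,0,0,0.47,1],[-0.9,-0.38,0.1,0,0,0.47,1],[-0.9,-0.38,0.1,0,0,0.47,1],[-0.9,-0.38,0.1,0,0,0.47,1],[-0.9,-0.38,0.1,0,0,0.47,1],[-0.9,-0.38,0.1,0,0,0.47,1],[-0.9,-0.38,0.1,0,0,0.47,1]]' 40
python3 -c "
from mv import *
q=np.load('poses.npz'); p=q['prism']; plan([p[0],p[1],.12],p[2])"
```

```text
time: 1.82
eef_pos: [0.5378, 0.3375, 0.2103]
tcp_rot: [0.808, 0.589, 0.0, -0.0]
contact_force: [0.3, -0.1, -0.2]
opening: 1.0
finger_force: 0.0
t 1.82 row [-0.1091, 0.1939, 0.2258] [-0.0, -0.0, 0.0019] F [ 0.3 -0.1 -0.2] q6 0.71
```

```bash
python3 -m handwheel '[[-0.109,0.194,0.226,0,0,0.002,1],[-0.109,0.194,0.226,0,0,0.002,1],[-0.109,0.194,0.226,0,0,0.002,1],[-0.109,0.194,0.226,0,0,0.002,1]]'
python3 - <<'E'
from mv import *
q=np.load('poses.npz'); p=q['prism']; plan([p[0],p[1],.036],p[2])
a=grab('top','pics/top2.png'); b=grab('side','pics/side2.png')
f=lambda a,x,y:cv2.resize(a[y:y+100,x:x+100],(400,400),interpolation=cv2.INTER_CUBIC)
cv2.imwrite('pics/c3.png',np.hstack([f(a,175,185),f(b,165,140)]))
E
```

```text
time: 2.33
eef_pos: [0.5979, 0.2732, 0.1205]
tcp_rot: [0.81, 0.587, 0.0, -0.0]
contact_force: [0.5, 0.1, 0.0]
opening: 0.997
finger_force: 0.0
t 2.33 row [-0.0022, 0.0015, 0.2111] [0.0, -0.0002, 0.0001] F [0.5 0.1 0. ] q6 0.59
```

View pics/c3.png

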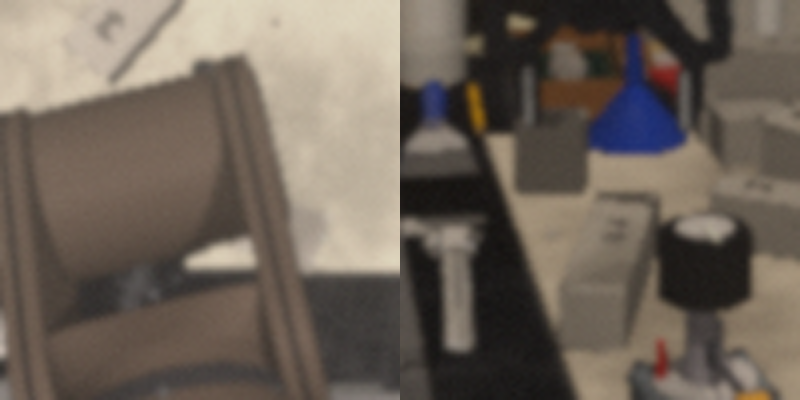

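Gripper straddles the prism (fingers at right-panel x≈530 and 695, prism top centre 610). Descend and grip.

```bash
python3 -m handwheel '[[-0.002,0.0015,0.11,0,0,0,1],[-0.002,0.0015,0.16,0,0,0,1],[-0.002,0.0015,0.19,0,0,0,1],[-0.002,0.0015,0.211,0,0,0,1],[-0.002,0.0015,0.211,0,0,0,1]]' 
python3 -m handwheel '[[0,0,0,0,0,0,0.3],[0,0,0,0,0,0,0],[0,0,0,0,0,0,-0.3],[0,0,0,0,0,0,-0.5],[0,0,0,0,0,0,-0.5],[0,0,0,0,0,0,-0.5]]' 45
```

```text
time: 3.15
eef_pos: [0.5984, 0.2717, 0.0356]
tcp_rot: [0.81, 0.586, -0.0, -0.0]
contact_force: [-0.2, -0.4, -0.3]
opening: 0.996
finger_force: 0.0
time: 3.9
eef_pos: [0.5986, 0.2718, 0.0365]
tcp_rot: [0.81, 0.586, 0.0, 0.0]
contact_force: [-1.9, 0.6, 5.1]
opening: 0.459
finger_force: 50.2
```

```bash
python3 -m handwheel '[[0,0,-0.05,0,0,0,-0.5],[0,0,-0.2,0,0,0,-0.5],[0,0,-0.35,0,0,0,-0.5],[0,0,-0.46,0,0,0,-0.5],[0,0,-0.46,0,0,0,-0.5]]' 
python3 -c "
from mv import *
q=np.load('poses.npz'); r=q['rig']; plan([r[0],r[1],.22],r[2])"
```

```text
time: 4.53
eef_pos: [0.6003, 0.2721, 0.2243]
tcp_rot: [0.81, 0.586, 0.004, 0.002]
contact_force: [0.6, -0.4, -5.2]
opening: 0.456
finger_force: 49.0
t 4.53 row [-0.8869, 0.2173, 0.008] [0.0029, -0.0011, -0.131] F [ 0.6 -0.4 -5.2] q6 0.59
```

```bash
python3 -m handwheel '[[-0.1,0.025,0.01,0,0,-0.02,-0.5],[-0.3,0.07,0.01,0,0,-0.05,-0.5],[-0.45,0.11,0.01,0,0,-0.08,-0.5],[-0.6,0.15,0.01,0,0,-0.11,-0.5],[-0.75,0.185,0.01,0,0,-0.131,-0.5],[-0.83,0.205,0.01,0,0,-0.131,-0.5],[-0.887,0.217,0.01,0,0,-0.131,-0.5],[-0.887,0.217,0.01,0,0,-0.131,-0.5],[-0.887,0.217,0.01,0,0,-0.131,-0.5]]' 
python3 -c "
from mv import *
q=np.load('poses.npz'); r=q['rig']; plan([r[0],r[1],.15],r[2])"
```

```text
time: 5.65
eef_pos: [0.5681, -0.0916, 0.2125]
tcp_rot: [0.674, 0.739, -0.001, -0.002]
contact_force: [-0.4, 0.4, -6.8]
opening: 0.455
finger_force: 48.9
t 5.65 row [-0.0023, 0.0097, 0.1562] [-0.0014, -0.0008, -0.0] F [-0.4  0.4 -6.8] q6 -0.43
```

```bash
python3 -m handwheel '[[-0.002,0.01,0.1,0,0,0,-0.5],[-0.002,0.01,0.18,0,0,0,-0.5],[-0.002,0.01,0.205,0,0,0,-0.5],[-0.002,0.01,0.205,0,0,0,-0.5],[-0.002,0.01,0.205,0,0,0,-0.5]]'
python3 - <<'E'
from fit import *
import mv
r=np.load('poses.npz')['rig']; mv.plan([r[0],r[1],.085],r[2])
st=monitor.get_state(); e=st['eef_pos']; print(e)
q=np.array([e[0],e[1],r[2]]); zb=e[2]*1e3-30
D={n:np.mean([eyes.read_camera(n).astype(np.float32) for _ in range(4)],0)[...,::-1] for n in('top','side')}
np.savez('avg2.npz',**D)
def pan(n,x0,y0,w,h,k,ov):
    a=cv2.resize(np.clip(D[n][y0:y0+h,x0:x0+w]*1.25,0,255).astype(np.uint8),None,fx=k,fy=k,interpolation=cv2.INTER_CUBIC)
    g=lambda v:(v-[x0,y0]+.5)*k-.5
    if ov: drawbox(a,n,q,box(-20,20,-80,80,zb,zb+40),g,(0,255,255))
    return a
o=np.hstack([pan('side',205,190,100,150,4,0),np.vstack([pan('side',205,190,100,75,4,1),pan('top',305,215,100,75,4,1)])])
cv2.imwrite('pics/c4.png',o)
E
```

```text
time: 6.28
eef_pos: [0.5748, -0.093, 0.1354]
tcp_rot: [0.673, 0.739, 0.001, 0.002]
contact_force: [0.6, -0.2, -6.1]
opening: 0.457
finger_force: 48.7
t 6.28 row [0.0033, -0.0078, 0.126] [0.001, 0.0005, 0.0002] F [ 0.6 -0.2 -6.1] q6 -0.43
[ 0.57481636 -0.09302594  0.13539896]
```

View pics/c4.png

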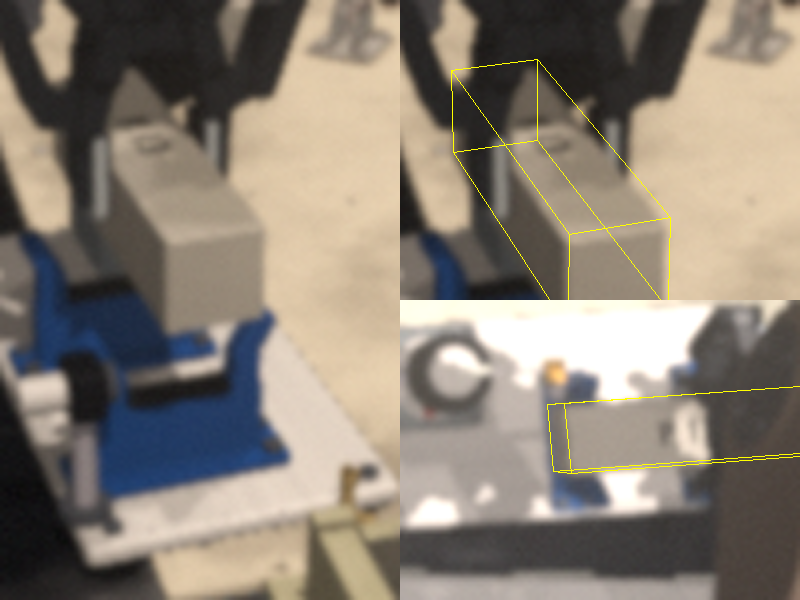

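Picture: prism held level and square over the notches; near end at (165..262,235) in the left panel, overlay in the side view about 1.3 px off, top view within ~1 px. I'll measure the longitudinal offset with sub-pixel profiles.

```bash
cat > m.py <<'E'
from fit import *
r=np.load('poses.npz')['rig']; A=np.load('avg.npz'); D=np.load('avg2.npz')
def prof(im,n,pose,xs,ys,z):
    out=[]
    for x in xs:
        q=proj(n,T(pose,np.c_[np.full(len(ys),x),ys,np.full(len(ys),z)]*1e-3)).astype(np.float32)
        out.append(cv2.remap(im,q[None,:,0],q[None,:,1],cv2.INTER_LINEAR)[0])
    return np.mean(out,0)
def edges(v,ys,thr):
    g=np.gradient(v,ys); return [(round(float(ys[i]),1),round(float(g[i]),2)) for i in range(1,len(ys)-1) if abs(g[i])>thr and abs(g[i])>=abs(g[i-1]) and abs(g[i])>abs(g[i+1])]
ys=np.arange(-75,110,.5)
blue=lambda a:a[...,0]-a[...,2]
sm=lambda a:cv2.GaussianBlur(a,(0,0),1)
for nm,im in(('A',A),('D',D)):
    b=sm(blue(im['top']))
    for xs in((34,37,40),(-34,-37,-40)): print(nm,'horn',xs,edges(prof(b,'top',r,xs,ys,85),ys,1))
q=np.array([.57482,-.09303,r[2]])
l=sm(D['top'].mean(2)); yy=np.arange(55,105,.5)
print('prism end top z',edges(prof(l,'top',q,range(-12,13,3),yy,145.4),yy,.7)); print(np.round(prof(l,'top',q,range(-12,13,3),yy,145.4)[::4]).tolist())
b=sm(blue(D['top'])); print('blue',edges(prof(b,'top',q,range(-12,13,3),yy,145.4),yy,.7))
xx=np.arange(-40,40,.5)
# across: prism side edges vs model
v=np.mean([[cv2.remap(l,*[w[None,:,k].astype(np.float32) for k in(0,1)],cv2.INTER_LINEAR)[0] for w in[proj('top',T(q,np.c_[xx,np.full(len(xx),y),np.full(len(xx),145.4)]*1e-3))]][0] for y in(45,55,65)],0)
print('across',edges(v,xx,.7))
# knob cap centroid
w=(A['top'][225:240,306:327].min(2)>175).astype(np.uint8); m=cv2.moments(w,True); c=np.array([m['m10']/m['m00']+306,m['m01']/m['m00']+225]); print('knob',c,proj('top',T(r,[[.046,.138,.137]])))
E
python3 m.py
```

```text
A horn (34, 37, 40) [(-68.0, 1.61), (-65.5, 1.89), (-62.0, 1.4), (-59.5, 1.06), (-57.5, 1.27), (-54.5, 1.68), (-52.0, 2.42), (-49.0, 4.1), (-47.0, 4.57), (-44.0, 2.69), (-38.5, -2.39), (-37.0, -2.25), (-26.5, 3.41), (-25.5, 3.32), (-23.5, 3.24), (-16.5, -3.0), (-15.5, -2.99), (-13.5, -2.44), (-9.0, -2.4), (-7.0, -3.09), (-5.5, -3.36), (-4.5, -2.98), (-3.0, -2.76), (-1.0, -1.51), (36.5, 2.25), (39.5, 4.17), (41.0, 4.38), (42.0, 4.45), (44.5, 2.93), (49.0, -1.22), (51.5, -2.57), (54.0, -3.54), (56.5, -6.33), (59.5, -9.36), (60.5, -9.15), (62.0, -8.47), (64.0, -4.25), (66.5, 1.73), (71.0, 6.83), (72.5, 6.74), (74.5, 4.87), (77.0, 1.41)]
A horn (-34, -37, -40) [(-51.5, 4.19), (-48.5, 5.36), (-38.5, -3.44), (-35.5, -4.11), (-33.0, -2.95), (-25.5, 1.22), (-6.0, -3.17), (-4.5, -3.0), (-3.0, -2.8), (-0.5, -1.44), (41.0, 6.08), (42.0, 6.02), (49.0, -1.87), (51.0, -2.48), (52.0, -2.46), (59.5, 2.31), (66.5, -2.13), (70.5, -1.46), (76.5, -4.62), (79.0, -3.65), (81.5, -1.77)]
D horn (34, 37, 40) [(-27.0, 1.25), (-23.5, 2.5), (-22.0, 2.25), (-17.0, -1.6), (-13.5, -1.35), (-9.0, -1.5), (-6.0, -2.8
[... 346 characters left out ...]
(-3.0, -2.31), (-0.5, -1.27), (41.0, 3.81), (42.0, 3.77), (54.0, 1.6), (57.5, 3.13), (59.0, 2.92), (66.5, -2.41), (70.5, -1.6), (76.5, -5.0), (79.0, -3.9), (81.5, -1.79)]
prism end top z [(80.5, -3.88), (92.5, 6.11)]
[127.0, 127.0, 126.0, 126.0, 126.0, 126.0, 126.0, 125.0, 125.0, 124.0, 123.0, 119.0, 112.0, 105.0, 98.0, 94.0, 93.0, 96.0, 104.0, 116.0, 127.0, 135.0, 139.0, 140.0, 140.0]
blue [(86.5, 2.03), (94.0, -2.22)]
across [(-37.5, -1.5), (-34.0, 0.92), (-31.0, 1.87), (-29.0, 2.52), (-27.5, 2.24), (-20.0, -6.84), (-18.5, -6.6), (12.5, 0.98), (15.0, 2.77), (17.5, 4.98), (20.0, 5.64), (22.5, 4.04), (29.5, 0.86), (34.5, 6.11), (36.0, 6.36)]
knob [318.48 232.15] [[318.43886711 232.17395757]]
```

```bash
cat >> m.py <<'E'
print('-----')
la=sm(A['top'].mean(2)); ba=sm(blue(A['top'])); ys=np.arange(-75,75,1.)
def big(v,ys,c,w=14): 
    k=abs(ys-c)<w; g=np.gradient(cv2.GaussianBlur(v.astype(np.float32)[None],(0,0),1.5)[0],ys)*k
    i=[int(np.argmax(g)),int(np.argmin(g))]; return [(float(ys[j]),round(float(g[j]),1)) for j in i]
for c in(44,-44):
    for nm,im in(('lum',la),('blue',ba)): print(c,nm,big(prof(im,'top',r,range(-12,13,3),ys,55),ys,c))
    print(np.round(prof(la,'top',r,range(-12,13,3),ys,55)[abs(ys-c)<14]).astype(int).tolist())
    print(np.round(prof(ba,'top',r,range(-12,13,3),ys,55)[abs(ys-c)<14]).astype(int).tolist())
xs=np.arange(-60,60,1.)
r2=np.array([r[0],r[1],r[2]-np.pi/2]) # x<->y swap: local y'->rig x
for c in(44,-44):
    v=prof(ba,'top',r2,[-c-4,-c-3,-c-2,-c],xs,85) if 0 else prof(ba,'top',r2,[-c+6,-c+4],xs,85)
    print('x prof',c,np.round(v).astype(int).tolist())
E
python3 m.py | sed -n '/-----/,$p'
```

```text
-----
44 lum [(57.0, 1.2), (40.0, -12.6)]
44 blue [(55.0, 2.1), (31.0, -0.1)]
[203, 201, 197, 193, 186, 178, 168, 157, 144, 130, 117, 105, 94, 86, 79, 74, 71, 69, 69, 68, 68, 69, 69, 70, 71, 72, 73]
[-21, -21, -21, -21, -20, -20, -19, -17, -16, -15, -13, -12, -10, -9, -8, -7, -6, -5, -4, -2, 0, 2, 4, 6, 8, 10, 12]
-44 lum [(-31.0, 0.8), (-48.0, -13.7)]
-44 blue [(-36.0, 1.9), (-57.0, -0.2)]
[209, 207, 204, 199, 192, 183, 172, 159, 145, 130, 116, 102, 91, 82, 76, 71, 68, 66, 66, 65, 65, 66, 66, 66, 67, 68, 68]
[-20, -20, -20, -20, -20, -20, -19, -18, -16, -15, -13, -12, -10, -9, -8, -7, -6, -5, -3, -1, 1, 3, 5, 7, 8, 10, 12]
x prof 44 [-3, -3, -3, -3, -3, -3, -4, -4, -5, -6, -7, -8, -9, -10, -11, -11, -11, -11, -9, -7, -6, -4, -3, -3, -3, -4, -5, -7, -8, -10, -11, -13, -14, -15, -16, -16, -17, -18, -18, -18, -19, -19, -19, -20, -20, -20, -21, -21, -22, -22, -22, -22, -22, -22, -22, -22, -22, -22, -22, -22, -22, -21, -21, -21, -20, -20, -20, -19, -19, -19, -19, -19, -19, -19, -19, -18, -18, -18, -18, -18, -18, -17, -17, -16, -16, -15, -14, -13, -11, -9, -8, -6, -4, -3, -2, -3, -4, -5, -7, -9, -11, -13, -15, -16, -16, -17, -17, -17, -17, -17, -17, -18, -18, -18, -18, -18, -18, -18, -18, -18]
x prof -44 [-10, -9, -9, -9, -8, -8, -7, -7, -6, -5, -5, -4, -3, -1, 1, 3, 6, 9, 12, 15, 17, 18, 19, 17, 15, 12, 8, 3, -1, -6, -10, -12, -15, -16, -17, -18, -18, -18, -18, -18, -18, -18, -19, -19, -20, -20, -21, -21, -21, -21, -21, -21, -21, -21, -21, -21, -20, -20, -20, -19, -19, -19, -19, -18, -18, -18, -18, -18, -17, -17, -17, -17, -17, -17, -17, -17, -17, -17, -17, -17, -17, -17, -17, -17, -16, -15, -15, -13, -12, -10, -8, -5, -4, -3, -2, -3, -3, -5, -7, -9, -11, -13, -14, -16, -16, -17, -17, -17, -17, -17, -17, -17, -17, -17, -17, -17, -17, -17, -18, -18]
```

Top view gives pads/horns consistently at rig (−1.8,+2.0) mm from my joint fit, while the prism agrees with the TCP; so the refined rig is (0.5698, −0.0902, yaw 0.090).

Run:
```python
from mv import *
np.savez('rig2.npz',rig=np.array([.5698,-.0902,.090]))
plan([.5698,-.0902,.110],.090); print(monitor.get_state()['eef_pos'])
```

```text
t 6.67 row [0.008, -0.0089, 0.0597] [0.0002, 0.0001, 0.0008] F [-0.1 -1.  -6.4] q6 -0.43
[ 0.57364254 -0.09306987  0.13388309]
```

```bash
python3 -m handwheel '[[0.008,-0.009,0,0,0,0.001,-0.5],[0.008,-0.009,0.03,0,0,0.001,-0.5],[0.008,-0.009,0.05,0,0,0.001,-0.5],[0.008,-0.009,0.05,0,0,0.001,-0.5],[0.008,-0.009,0.05,0,0,0.001,-0.5]]' 
python3 -c "
from mv import *
plan([.5698,-.0902,.0865],.090); print(monitor.get_state()['eef_pos'])"
```

```text
time: 7.3
eef_pos: [0.5698, -0.0902, 0.1134]
tcp_rot: [0.675, 0.738, -0.0, 0.0]
contact_force: [0.3, 1.0, -6.1]
opening: 0.458
finger_force: 48.8
t 7.3 row [-0.0, 0.0, 0.0673] [0.0, 0.0, -0.0001] F [ 0.3  1.  -6.1] q6 -0.42
[ 0.56979205 -0.09018102  0.11342716]
```

```bash
python3 -m handwheel '[[0,0,0.02,0,0,0,-0.5],[0,0,0.035,0,0,0,-0.5],[0,0,0.045,0,0,0,-0.5],[0,0,0.055,0,0,0,-0.5],[0,0,0.055,0,0,0,-0.5]]'
python3 -m handwheel '[[0,0,0.006,0,0,0,-0.5],[0,0,0.01,0,0,0,-0.5],[0,0,0.01,0,0,0,-0.5]]'
```

```text
time: 7.92
eef_pos: [0.5694, -0.09, 0.091]
tcp_rot: [0.675, 0.738, -0.0, -0.0]
contact_force: [0.6, 1.2, -6.6]
opening: 0.452
finger_force: 48.9
time: 8.3
eef_pos: [0.5695, -0.0901, 0.0874]
tcp_rot: [0.675, 0.738, -0.0, -0.0]
contact_force: [-0.7, -1.5, -4.8]
opening: 0.456
finger_force: 48.9
```

No side contact within the straight part of the notch. Lowering in fine steps.

```bash
python3 -m handwheel '[[0,0,0.0015,0,0,0,-0.5],[0,0,0.003,0,0,0,-0.5],[0,0,0.003,0,0,0,-0.5]]'
python3 -m handwheel '[[0,0,0.001,0,0,0,-0.5],[0,0,0.002,0,0,0,-0.5],[0,0,0.002,0,0,0,-0.5]]'
```

```text
time: 8.68
eef_pos: [0.5696, -0.0901, 0.0863]
tcp_rot: [0.675, 0.738, -0.0, -0.0]
contact_force: [-0.6, 0.3, -6.9]
opening: 0.454
finger_force: 48.9
time: 9.05
eef_pos: [0.5696, -0.0901, 0.0855]
tcp_rot: [0.675, 0.738, -0.0, -0.0]
contact_force: [-0.8, -0.0, -5.9]
opening: 0.454
finger_force: 48.9
```

```bash
python3 -m handwheel '[[0,0,0.001,0,0,0,-0.5],[0,0,0.002,0,0,0,-0.5],[0,0,0.002,0,0,0,-0.5]]'
python3 -m handwheel '[[0,0,0.001,0,0,0,-0.5],[0,0,0.002,0,0,0,-0.5],[0,0,0.002,0,0,0,-0.5]]'
```

```text
time: 9.43
eef_pos: [0.5697, -0.0901, 0.0854]
tcp_rot: [0.675, 0.738, -0.0, -0.0]
contact_force: [-3.7, 1.8, -0.2]
opening: 0.457
finger_force: 49.6
time: 9.8
eef_pos: [0.5697, -0.0902, 0.0854]
tcp_rot: [0.675, 0.738, -0.0, -0.0]
contact_force: [-6.0, 2.1, 5.7]
opening: 0.455
finger_force: 50.5
```

Contact; release and rise.

```bash
python3 -m handwheel '[[0,0,-0.002,0,0,0,-0.05],[0,0,-0.002,0,0,0,0.1],[0,0,-0.002,0,0,0,0.3],[0,0,-0.002,0,0,0,0.6],[0,0,-0.002,0,0,0,0.6],[0,0,-0.002,0,0,0,0.6]]'
python3 -m handwheel '[[0,0,-0.04,0,0,0,0.6],[0,0,-0.12,0,0,0,0.6],[0,0,-0.25,0,0,0,0.8],[0,0,-0.36,0,0,0,1],[0,0,-0.36,0,0,0,1]]'
cat > chk.py <<'E'
from fit import *
import sys
r=np.load('rig2.npz')['rig']; D={n:np.mean([eyes.read_camera(n).astype(np.float32) for _ in range(4)],0)[...,::-1] for n in('top','side')}
np.savez('avg3.npz',**D); print(monitor.get_state()['time'])
E
python3 chk.py
```

```text
time: 10.55
eef_pos: [0.5697, -0.0901, 0.0847]
tcp_rot: [0.675, 0.738, 0.0, 0.0]
contact_force: [-1.0, 0.6, -0.4]
opening: 0.8
finger_force: 0.0
time: 11.18
eef_pos: [0.5724, -0.0909, 0.2356]
tcp_rot: [0.675, 0.738, 0.002, 0.005]
contact_force: [-0.3, 0.5, -0.4]
opening: 1.005
finger_force: 0.0
11.575
```

```bash
cat >> chk.py <<'E'
sm=lambda a:cv2.GaussianBlur(a,(0,0),1)
exec(open('m.py').read().split("ys=np.arange")[0].split("D=np.load('avg2.npz')")[1])
l=sm(D['top'].mean(2))
for c in(80,-80):
    yy=np.arange(c-20,c+20,1.); v=prof(l,'top',r,range(-12,13,3),yy,95); print('end',c,edges(v,yy,.7),np.round(v[::2]).astype(int).tolist())
xx=np.arange(-40,40,1.)
for y in(70,0):
    v=prof(l,'top',np.array([r[0],r[1],r[2]-np.pi/2]),[-y+3,-y,-y-3],xx,95); print('across',y,edges(v,xx,.8))
a=D['side'][200:320,205:305]; a=cv2.resize(np.clip(a*1.25,0,255).astype(np.uint8),None,fx=4,fy=4,interpolation=cv2.INTER_CUBIC)
g=lambda v:(v-[205,200]+.5)*4-.5
b=a.copy(); drawbox(b,'side',r,box(-20,20,-80,80,55,95),g,(0,255,255)); cv2.imwrite('pics/c5.png',np.hstack([a,b]))
E
python3 chk.py
```

```text
11.975
end 80 [(80.0, -9.36), (89.0, 3.64)] [187, 187, 187, 186, 186, 185, 184, 180, 172, 157, 139, 122, 111, 109, 114, 121, 127, 130, 131, 131]
end -80 [(-65.0, 10.87)] [52, 52, 52, 53, 53, 53, 53, 53, 52, 51, 51, 51, 51, 52, 55, 62, 75, 94, 116, 136]
across 70 [(-37.0, -5.22), (-21.0, 11.92), (19.0, -10.0), (27.0, 5.06)]
across 0 [(-21.0, 8.22), (-7.0, -3.47), (8.0, 2.01), (20.0, -3.9)]
```

View pics/c5.png

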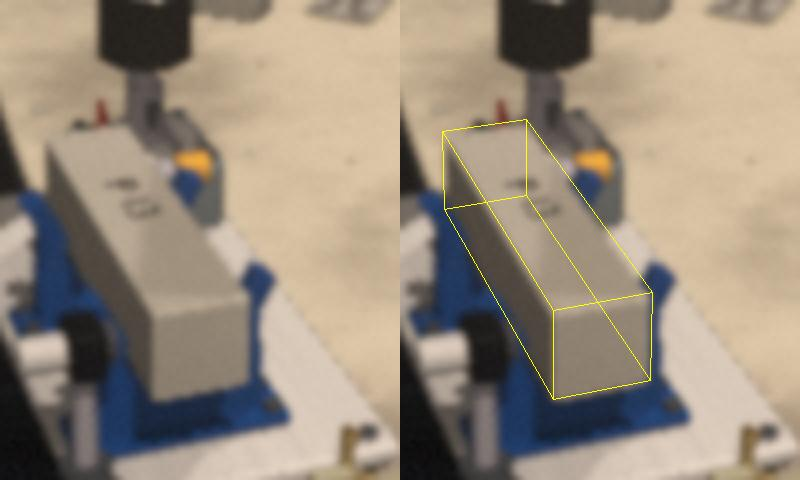

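Picture: the prism sits level in both saddles, and matches the predicted box to ~1 px (end at rig y = 80.0 in the top profile). Now the knob.

```bash
python3 -c "
from mv import *
plan([.604,.0505,.20],-.41)"
```

```text
t 11.97 row [0.3425, 0.1169, 0.0717] [-0.0, -0.0, 0.159] F [-0.4 -0.   0.2] q6 -0.42
```

```bash
python3 -m handwheel '[[0.343,0.117,0.072,0,0,0.159,1],[0.343,0.117,0.072,0,0,0.159,1],[0.343,0.117,0.072,0,0,0.159,1],[0.343,0.117,0.072,0,0,0.159,1],[0.343,0.117,0.072,0,0,0.159,1],[0.343,0.117,0.072,0,0,0.159,1]]'
python3 -c "
from mv import *
plan([.604,.0505,.122],-.41)"
```

```text
time: 12.72
eef_pos: [0.6041, 0.0495, 0.2004]
tcp_rot: [0.836, 0.548, 0.0, 0.0]
contact_force: [0.3, 0.1, -0.2]
opening: 1.0
finger_force: 0.0
t 12.72 row [0.0021, -0.0014, 0.196] [0.0002, 0.0, -0.0002] F [ 0.3  0.1 -0.2] q6 0.33
```

```bash
python3 -m handwheel '[[0.002,-0.001,0.1,0,0,0,1],[0.002,-0.001,0.16,0,0,0,1],[0.002,-0.001,0.196,0,0,0,1],[0.002,-0.001,0.196,0,0,0,1],[0.002,-0.001,0.196,0,0,0,1]]'
python3 -m handwheel '[[0,0,0,0,0,0,0.4],[0,0,0,0,0,0,0.2],[0,0,0,0,0,0,0.0],[0,0,0,0,0,0,-0.3],[0,0,0,0,0,0,-0.3]]' 25
python3 -c "
from mv import *
s=monitor.get_state();print(s['eef_pos'],s['contact_force'],s['wrist_torque'])"
```

```text
time: 13.35
eef_pos: [0.6049, 0.0513, 0.123]
tcp_rot: [0.836, 0.548, 0.001, 0.001]
contact_force: [1.2, -0.2, 1.2]
opening: 0.997
finger_force: 0.0
time: 13.98
eef_pos: [0.6058, 0.051, 0.123]
tcp_rot: [0.836, 0.548, 0.002, 0.002]
contact_force: [4.8, -2.1, 2.1]
opening: 0.521
finger_force: 31.7
[0.60583835 0.05103433 0.12299871] [ 4.78937175 -2.14005423  2.08680398] [-0.29525807 -0.63466684 -0.01830422]
```

```bash
python3 -m handwheel '[[0,0.004,0,0,0,0,-0.3],[0,0.004,0,0,0,0,-0.3],[0,0.004,0,0,0,0,-0.3]]' 45
python3 -c "
from mv import *
s=monitor.get_state();print(s['eef_pos'],s['contact_force'],s['wrist_torque'])"
```

```text
time: 14.35
eef_pos: [0.6059, 0.051, 0.123]
tcp_rot: [0.836, 0.548, 0.0, 0.0]
contact_force: [-0.9, -0.8, 5.8]
opening: 0.513
finger_force: 49.3
[0.60589633 0.05101864 0.12302952] [-0.92700081 -0.77932379  5.82710647] [-0.21978536 -0.04012132 -0.02094719]
```

```bash
python3 -m handwheel '[[0,0,0,0,0,-0.03,-0.3],[0,0,0,0,0,-0.07,-0.3],[0,0,0,0,0,-0.11,-0.3],[0,0,0,0,0,-0.15,-0.3],[0,0,0,0,0,-0.19,-0.3],[0,0,0,0,0,-0.23,-0.3],[0,0,0,0,0,-0.27,-0.3],[0,0,0,0,0,-0.3,-0.3],[0,0,0,0,0,-0.31,-0.3],[0,0,0,0,0,-0.31,-0.3]]'
python3 -c "
from mv import *
s=monitor.get_state();print(s['eef_pos'],s['contact_force'],s['wrist_torque']);plan([.6,.05,.1],-.41)"
```

```text
time: 15.6
eef_pos: [0.605, 0.051, 0.123]
tcp_rot: [0.483, 0.876, -0.0, -0.001]
contact_force: [-4.5, -1.3, 8.1]
opening: 0.515
finger_force: 49.5
[0.60502571 0.05097199 0.12297548] [-4.49251013 -1.29182996  8.13938984] [-0.11589382  0.2262683  -0.16487991]
t 15.6 row [0.0046, -0.0118, 0.0575] [-0.0005, -0.0001, 0.3099] F [-4.5 -1.3  8.1] q6 -0.65
```

```bash
for i in 1; do python3 -m handwheel '[[0,0,0,0,0,-0.008,-0.3],[0,0,0,0,0,-0.016,-0.3],[0,0,0,0,0,-0.024,-0.3],[0,0,0,0,0,-0.03,-0.3],[0,0,0,0,0,-0.03,-0.3]]'; done
cat > tq.py <<'E'
from mv import *
s=monitor.get_state();print(s['contact_force'],s['wrist_torque']);plan([.6,.05,.1],-.41)
E
python3 tq.py
```

```text
time: 16.23
eef_pos: [0.605, 0.0509, 0.123]
tcp_rot: [0.442, 0.897, -0.0, -0.001]
contact_force: [-3.7, -3.0, 7.5]
opening: 0.511
finger_force: 49.7
[-3.69668606 -2.96397782  7.52707314] [-0.2078748   0.2939404  -0.61277473]
t 16.23 row [0.0056, -0.0113, 0.0575] [-0.0006, -0.0003, 0.339] F [-3.7 -3.   7.5] q6 -0.74
```

```bash
python3 -m handwheel '[[0,0,0,0,0,-0.008,-0.3],[0,0,0,0,0,-0.008,-0.3]]'; python3 tq.py
```

```text
time: 16.48
eef_pos: [0.605, 0.0509, 0.123]
tcp_rot: [0.432, 0.902, 0.0, -0.001]
contact_force: [-4.0, -1.9, 8.2]
opening: 0.516
finger_force: 49.5
[-3.95528899 -1.93038491  8.2184979 ] [-0.25507165  0.40604172 -1.25674413]
t 16.48 row [0.0058, -0.0111, 0.0576] [-0.0006, -0.0007, 0.3458] F [-4.  -1.9  8.2] q6 -0.76
```

At the stop (torque 1.26 N m). Release quickly, then withdraw.

```bash
python3 -m handwheel '[[0,0,0,0,0,0,1],[0,0,0,0,0,0,1],[0,0,0,0,0,0,1],[0,0,0,0,0,0,1],[0,0,0,0,0,0,1],[0,0,0,0,0,0,1]]'
python3 -m handwheel '[[0,0,-0.08,0,0,0,1],[0,0,-0.2,0,0,0,1],[0,0,-0.35,0,0,0,1],[0,0,-0.35,0,0,0,1]]'
python3 tq.py; python3 -c "
from mv import *
plan([.5,.40,.30],.64)"
```

```text
time: 17.23
eef_pos: [0.6054, 0.051, 0.1215]
tcp_rot: [0.429, 0.903, -0.0, -0.0]
contact_force: [0.0, -0.4, 0.4]
opening: 1.0
finger_force: 0.0
time: 17.73
eef_pos: [0.6085, 0.0508, 0.2692]
tcp_rot: [0.429, 0.903, 0.002, 0.006]
contact_force: [-0.2, -0.3, -0.0]
opening: 1.0
finger_force: 0.0
[-0.15018229 -0.32677843 -0.03757283] [-0.01383865  0.03297883 -0.02565657]
t 17.73 row [0.0159, -0.0219, 0.4227] [0.0044, 0.001, 0.3481] F [-0.2 -0.3 -0. ] q6 -0.77
t 17.73 row [0.8475, 0.3416, -0.0815] [0.0032, 0.0029, 0.0138] F [-0.2 -0.3 -0. ] q6 -0.77
```

Move the arm aside for a clear top view and check everything numerically.

```bash
python3 -m handwheel '[[0.15,0.06,-0.08,0,0,0,1],[0.3,0.12,-0.08,0,0,0,1],[0.45,0.18,-0.08,0,0,0,1],[0.6,0.24,-0.08,0,0,0,1],[0.75,0.3,-0.08,0,0,0,1],[0.85,0.34,-0.08,0,0,0,1],[0.85,0.34,-0.08,0,0,0,1],[0.85,0.34,-0.08,0,0,0,1]]'
python3 chk.py
python3 - <<'E'
import numpy as np
A=np.load('avg.npz');D=np.load('avg3.npz')
for n,(y0,y1,x0,x1) in {'top':(222,245,303,345),'side':(194,214,220,250)}.items():
    print(n,'knob diff',np.abs(A[n]-D[n])[y0:y1,x0:x1].mean())
# hammer brass centroid before/after
for nm,a in(('A',A),('D',D)):
    for n,(y0,y1,x0,x1) in {'top':(220,250,325,355),'side':(225,255,240,275)}.items():
        p=a[n][y0:y1,x0:x1]; m=(p[...,2]-p[...,0])>70; yy,xx=np.nonzero(m); print(nm,n,m.sum(),xx.mean()+x0 if m.any() else 0,yy.mean()+y0 if m.any() else 0)
E
```

```text
time: 18.73
eef_pos: [0.4959, 0.4003, 0.2923]
tcp_rot: [0.429, 0.903, -0.001, -0.0]
contact_force: [0.4, -0.2, -0.0]
opening: 1.0
finger_force: 0.0
19.125
end 80 [(80.0, -9.23), (89.0, 3.56)] [184, 184, 184, 183, 183, 182, 181, 177, 169, 155, 137, 120, 110, 108, 113, 120, 126, 129, 130, 129]
end -80 [(-81.0, 8.93), (-70.0, -0.77)] [95, 95, 95, 94, 94, 93, 93, 95, 104, 118, 136, 152, 162, 167, 167, 166, 164, 163, 163, 162]
across 70 [(-37.0, -5.09), (-21.0, 11.66), (19.0, -9.86), (27.0, 5.03)]
across 0 [(-21.0, 8.07), (-7.0, -3.05), (8.0, 2.01), (20.0, -3.76)]
top knob diff 4.771164
side knob diff 12.441712
A top 20 343.6 232.25
A side 34 253.44117647058823 239.88235294117646
D top 21 343.57142857142856 232.38095238095238
D side 34 253.44117647058823 239.88235294117646
```

Prism ends sit at +80/−81 mm, unmoved, and the hammer is back home. Handing in.

```bash
python3 -c "
from plant import ctrl
print(ctrl.sign_off())"
```

```text
the job is handed in; nothing more can be done
None
```

The prism lies level in both saddles, centred to within about 1 mm by the top camera. The knob was turned to its stop and released, the hammer is back at its home position, and the job was handed in at about 19 s; I did not see the tap itself, or get a verdict.

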